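# Register a small tube rack in the corner of a code reader and hold it for the scan

### The arm

A 6-joint arm with a two-finger parallel gripper is mounted at the origin on a cart in front of the work surface, level with it; the furniture and walls round the work are solid. World frame = base frame: x ahead of the robot, y to its left, z up, the work surface at z = 0. Lengths are in m, angles in rad, forces in N, time in s.
With the tool pointing down it reaches from about 0.35 to 0.85 m from the base axis. Payload 8.1 kg.
Tool frame: the origin (TCP) lies midway between the tips of the shut fingers; the grasp point (between the pads) lies 19 mm behind it; z points along the fingers, y is the line along which they close (so a half turn about z gives the same grasp; the last joint's range is limited). The gripper opens to 93 mm and grips with 3 to 60 N. Pads are 15 mm wide; open, the fingers measure 128 mm over their backs; the gripper's body (75 mm by 188 mm) begins 65 mm behind the grasp point.
Start: joints at [-1.273, 0.13, 1.488, -0, 1.523, -0.085], TCP at [0.224, -0.557, 0.219] pointing down, gripper open.
Joint ranges: [-2.96, 2.96], [-0.89, 2.26], [0.02, 2.5], [-1.34, 4.48], [0, 2.73], [-2.66, 2.66]. Speed limits (rad/s): [2.39, 2.39, 2.79, 3.14, 3.14, 3.14].

### API

Orientations are given as a rotation vector (axis times angle).
In Python, from plant import read_state, read_camera, camera_model, close_job gives the robot as it stands. The module is installed in compiled form; this text tells all that it offers.
- The arm moves only by the tool carry_out, never from a script. Its argument "moves" is a list of rows, each an object of numbers: "jaw": the finger opening in m, from 0 to 0.093; "dx", "dy", "dz": the shift along the tool's x, y, z in m; "yaw": the turn about the tool's z in rad. In form: [{"jaw": .., "dx": .., "dy": .., "dz": .., "yaw": ..}, ...]. A call has 1 to 8 rows; each row shifts and turns the commanded pose from where the row before left it, along the tool's axes as they then stand; what a row does not reach is not made up. A row lasts 1/8 s, in which the tool goes at most 62.5 mm and 10.7 degrees, less where a joint would pass 70% of its speed; a pose out of reach is approached as far as the arm can. A call is refused whole if a number of a shift passes 0.0625 or a number of a turn 0.188, either way. A call with a gripper value outside its range is refused whole. The fingers move at their own pace and stop on an object; "grip_force" is the grip in N (left out, the last holds). Time passes only in rows, so rows that do not move let the fingers close. It gives the time, the measured TCP pose, the force, the opening and the grip force at its end, in the units of the state.
- read_state(): the state, without advancing time (a new reading comes with each control period).
- read_camera(name): name is "scene" or "side" or "wrist"; returns the picture (400x640x3 uint8, red, green, blue); there is no depth.
- camera_model(name): a dict with "camera_matrix" (3x3 intrinsics, pixels), "k1" (the pictures are not rectified: a ray, as slopes to the right and down, at radius r is drawn at 1 + k1 r^2 times it, then the intrinsics apply), "view" (4x4, takes a point from world to camera coordinates). Camera axes: x right, y up, looking along -z (the intrinsics and any distortion apply to the point x, -y, -z); pixel columns grow to the right and rows downward; lengths in m; the calibration is good to about 2 mm. A picture is of the moment at which its call begins: read the wrist's pose just before it. camera_model takes no time and is no camera call; for the wrist camera it gives the pose at the moment of the call.
- close_job(): hands the job in; it is judged then, once.
The state is a dict: "t": time; "q": joint angles; "dq": joint speeds; "joint_torque": joint torques, N m; "tool_pos": TCP position; "orientation": TCP orientation; "force": force on the tool from outside, world axes, zero at the start; "wrist_torque": the same for the moment, N m; "opening": finger opening in m; "gripper_force": force on a finger pad.
Only numpy, scipy, OpenCV 4.12 (cv2) and the standard library are available. Lean on these libraries where they do the work, as an engineer would, in place of code of your own. Each camera call takes 0.05 s, during which the arm holds its last target. There are 200 camera calls.

### The job

Set the flatbed code reader up for the small tube rack: push its blue sliding guide all the way in along the rail until it stops, and swing the red lock arm round behind the guide's head until the arm stops, so that the guide cannot be pushed back. Then bring the rack of capped tubes from the worktop, stand it flat on the dark glass and press it into the corner so that it bears on the fixed back fence and on the guide's side fence at the same time. Finish while still gripping the rack and pressing it into that corner, because the reader scans it while you hold it; leave the specimen cup, the marker and the tally counter where they are.

Things in the scene. Friction and masses are not known exactly. Their poses are not given: they have to be found in the camera images.
- reader: Light grey flatbed code reader fixed to the worktop, 170 (x) x 240 (y) x 55 mm high. Origin: centre of its underside. Its x axis points to its back, y to its left. Flush in the top (z = 55 mm) is dark glass, 86 x 128 mm; on the top stand the back fence, a rail along y at x = -50 mm with the blue guide, and the red lock arm at the rail's right end. Glass and fences are smooth (friction about 0.2).
- back_fence: Fixed aluminium bar at the back of the glass, 12 mm high above the glass, 12 mm thick, 150 mm long along the reader's y. Origin: on its front face (the face that the rack touches), at the level of the glass, level with the middle of a seated rack; axes as the reader's. The bar runs from y = -95 to +55 mm of this origin and fills x = 0 to +12 mm.
- side_fence: Aluminium blade fixed to the blue guide, lying over the glass along the reader's x: 10 mm thick (y = -10 to 0), 12 mm high above the glass, from x = +13 to +103 mm. Origin: on the rail line, at the glass, in the plane of the blade's left (+y) face, which is the face the rack touches; axes as the reader's. Moves with the guide. Its back end stops 1.5 mm short of the back fence.
- guide (a joint): Slide of the blue guide along the reader's +y, in m. 0 = fully out, 0.038 = fully in at its end stop (home). About 2 N of friction, no spring; it stays where it is left, and while it is not locked it is easily pushed back out.
- guide_fin (a point): Middle of the ribbed grip fin on top of the blue guide's head, 30 mm above the glass. The fin is 24 mm long along the reader's x, 10 mm thick along y, and stands from 20 to 40 mm above the glass, free on all sides. The head under it is 34 (x) x 30 (y) mm and 20 mm high above the glass; its outer (right, -y) face is 15 mm to the right of the fin's middle. The fin can be pinched from above across its 10 mm.
- lock_arm (a joint): Hinge of the red lock arm about a vertical axis, in rad; grows counter-clockwise seen from above. 0 = open, the arm points to the back of the reader (+x); 1.57 = the arm lies along the rail (+y) with its round nose 1 mm behind the outer face of the guide's head, when the guide is home; 1.64 = its end stop, just past centre. Friction about 0.08 N m, no spring. It can only swing in when the guide is home: otherwise the nose strikes the head.
- lock_post (a point): Middle of the black round grip post standing on the red arm, 13 mm diameter, from 12 to 38 mm above the glass; this point is 26 mm above the glass and 30 mm from the arm's pivot. With the arm locked there are 24 mm between the post and the guide's head, so pinch it across the reader's x or push it with a fingertip. The arm itself is 12 mm wide and 12 mm high, its nose 60 mm from the pivot.
- lock_pivot (a point): The lock arm's pivot axis, at the level of the glass; fixed to the reader.
- rack_centre (a point): Centre (half-way up) of the loose white rack with 22 coloured-capped tubes fixed in it, 62 (its x) x 90 (its y) x 54 mm high over the caps, about 0.24 kg; its side walls are 46 mm high, the caps stand 8 mm above them, inset 5 mm. Axes are the rack's own, z up; it is at most 0.6 rad from lying with its long side along the robot's y, and a half turn makes no difference. Grip it across its 62 mm, high enough for the fingers to clear the 12 mm fences.
- glass_spot (a point): Point on the glass under the middle of the rack when it is rightly seated (with the guide home, the rack's long side on the back fence and its right end on the side fence): 31 mm in front of the back fence's face and 45 mm to the left of the side fence's home face. Axes as the reader's.
- cup_centre (a point): Centre of the loose specimen cup with red lid, 60 mm across, 66 mm high, standing behind the rack; leave it alone.
- marker: Loose marker pen, 130 mm long, 14 mm thick, lying to the right of the reader, pointing away from the robot; leave it alone.
- tally: Loose round hand tally counter, 69 x 53 x 21 mm, near the front edge, between the reader and the rack; leave it alone.

How it is judged:
On the way, in this order (a step that is already met when the one before it is completed fails the run):
1. the guide is pushed home, with the rack not yet on the reader (value of joint guide above 0.0355 m and horizontal distance between rack_centre and glass_spot above 0.12 m), for 0.1 s.
2. the lock arm is swung in behind the guide, with the rack not yet on the reader (all of step 1 and value of joint lock_arm above 1.45 rad), for 0.1 s.
3. the rack is carried clear of the worktop (height (world z) of rack_centre above 0.095 m), for 0.1 s.
At the end, for the whole second after the job is handed in: Guide within 2.5 mm of home, lock arm past 1.42 rad; rack flat on the glass (2.5 mm, 0.04 rad), square within 0.03 rad, within 4 mm of its seat, pressing on back fence and side fence with over 1 N each, at rest and still held by the fingers (over 2 N) through the last second (value of joint guide above 0.0355 m and value of joint lock_arm above 1.42 rad and contact force between tube_block and back_fence above 1 N and contact force between tube_block and side_fence above 1 N and contact force between the fingers and tube_block above 2 N and horizontal distance between rack_centre and glass_spot below 0.004 m and z of rack_centre in the frame of glass_spot between 0.0245 and 0.0295 m and angle between rack_centre's own z axis and vertical below 0.04 rad and angle between the y axis of rack_centre and the y axis of reader, either way round below 0.03 rad and linear speed of tube_block below 0.01 m/s); the arm keeps its last pose, push and grip.
It fails at once if the specimen cup, the marker or the tally counter is shifted by more than 30 mm (distance of any of cup_centre, marker, tally from where it was at the start of the episode above 0.03 m).
It fails at once if the rack is tipped over (angle between rack_centre's own z axis and vertical above 0.6 rad).
It also fails if it takes over 61 s, if anything falls off the work surface, if the arm or the gripper's body presses on something with over 40 N, if the wrist force passes 120 N, or if a joint passes its speed limit or range.

## Working session

There is one attempt and no reset: what is moved stays moved. The work goes in short steps, Python scripts to look and compute and a tool call to move; the robot and the scene stay as the last step left them, time stands still between calls to the robot, and variables do not carry over. Pictures are saved under pics/ and viewed, at most 10 in all, crops included, and the job is handed in when it is done.

Besides the shell and the picture viewer there is one more tool, called after ">>>" as name(argument=value, ...), one argument or row to a line, values as JSON. carry_out: Moves the arm, as the interface text tells. Its arguments: {"type":"object","properties":{"moves":{"type":"array","items":{"type":"object","properties":{"jaw":{"type":"number"},"dx":{"type":"number"},"dy":{"type":"number"},"dz":{"type":"number"},"yaw":{"type":"number"}}}},"grip_force":{"type":"number"}},"required":["moves"]}

```bash
mkdir -p pics; cat > h.py <<'E'
import numpy as np, cv2
from plant import *
def ray(m,u,v):
    K=np.array(m["camera_matrix"]);k=m["k1"]
    p=cv2.undistortPoints(np.array([[[u,v]]],float),K,np.array([k,0,0,0,0.]))[0,0]
    # k1 model same as opencv
    V=np.array(m["view"]);R=V[:3,:3];o=-R.T@V[:3,3]
    return o,R.T@np.array([p[0],-p[1],-1.])
def at(m,u,v,z):
    o,d=ray(m,u,v);return o+d*(z-o[2])/d[2]
def proj(m,P):
    V=np.array(m["view"]);c=V[:3,:3]@np.array(P)+V[:3,3];x,y=c[0]/-c[2],-c[1]/-c[2]
    r=x*x+y*y;f=1+m["k1"]*r;K=np.array(m["camera_matrix"]);return (K@[x*f,y*f,1])[:2]
def snap(n,f,box=None,s=1):
    im=read_camera(n)[:,:,::-1]
    if box: im=im[box[1]:box[3],box[0]:box[2]]
    im=cv2.resize(np.ascontiguousarray(im),None,fx=s,fy=s,interpolation=cv2.INTER_CUBIC);cv2.imwrite("pics/"+f,im)
E
python3 -c "
from h import *
print(read_state())
for n in ('scene','side','wrist'):
    m=camera_model(n);print(n,m);
snap('scene','a.png',None,1.25);snap('side','b.png',None,1.25)"
```

```text
{'t': 0.0, 'q': array([-1.27341791e+00,  1.31139360e-01,  1.48926796e+00,  1.06688115e-05,
        1.52301633e+00, -8.54058273e-02]), 'dq': array([ 0.00040422, -0.000499  , -0.00049969,  0.0001575 ,  0.00090085,
        0.00056472]), 'joint_torque': array([-6.61243648e-04, -5.59838462e+01, -4.91757810e+01,  7.66322413e-02,
        3.49272473e-02, -9.42815541e-05]), 'tool_pos': array([ 0.22395612, -0.55602059,  0.2176067 ]), 'orientation': array([-3.08243990e+00, -5.97264549e-01,  2.87446189e-04]), 'force': array([-1.09144802,  0.26368673, -0.0114349 ]), 'wrist_torque': array([-0.05025678, -0.02117687, -0.05598588]), 'gripper_force': 0.0, 'opening': 0.09272719476272483}
scene {'camera_matrix': array([[387.66074443,   0.        , 319.08352625],
       [  0.        , 387.66074443, 198.64586122],
       [  0.        ,   0.        ,   1.        ]]), 'k1': -0.005382358392097368, 'view': array([[-0.90055315, -0.43457912, -0.01204212,  0.43647622],
       [ 0.24470362, -0.52959083,  0.81219068, -0.1914043 ],
       [-0.3593385 ,  0.72847412,  0.58326777, -1.00268487],
       [ 0.        ,  0
[... 262 characters left out ...]
[ 0.99876731,  0.04909064,  0.00734643, -0.52091561],
       [-0.0377468 ,  0.65503882,  0.75465179, -0.00756898],
       [ 0.03223415, -0.75399884,  0.65608437, -1.15734045],
       [ 0.        ,  0.        ,  0.        ,  1.        ]])}
wrist {'camera_matrix': array([[319.25500356,   0.        , 318.97689582],
       [  0.        , 319.25500356, 204.2121984 ],
       [  0.        ,   0.        ,   1.        ]]), 'k1': -0.026447113771089856, 'view': array([[ 0.37339017, -0.92767374, -0.00110013, -0.59896764],
       [ 0.89649976,  0.36114694, -0.25663413,  0.02984296],
       [ 0.23847005,  0.0948384 ,  0.966508  , -0.39042624],
       [ 0.        ,  0.        ,  0.        ,  1.        ]])}
```

View pics/a.png

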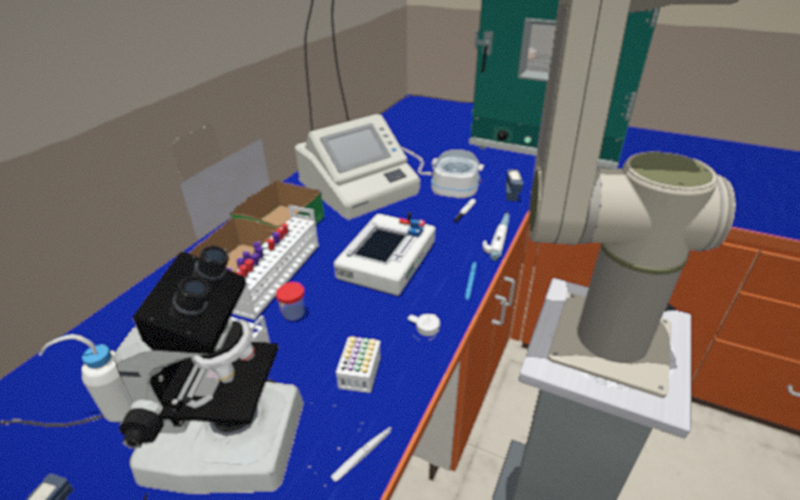

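View pics/b.png

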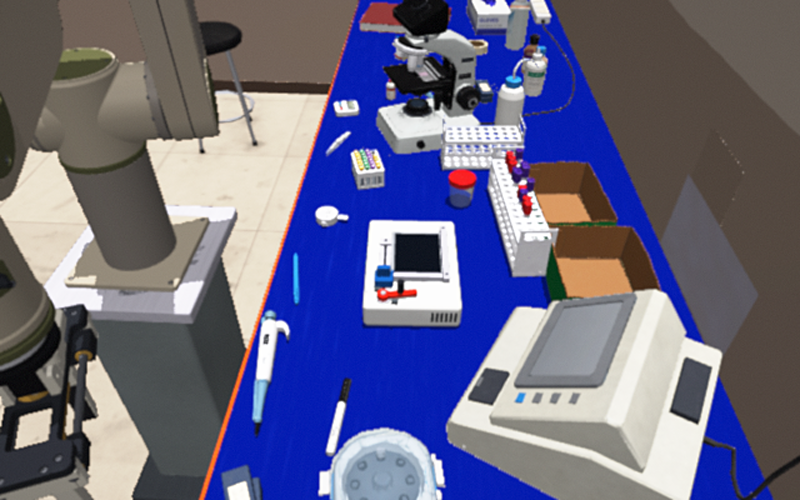

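The scene picture shows the reader near (385,250), the rack at (358,362), the cup at (291,300), the tally at (427,323). In the side picture the reader's top spans about (370,222)-(460,318), with the blue head at (383,275) and the red arm at (395,294). Now I'll zoom in for measurement.

```bash
python3 -c "
from h import *
a=read_camera('side')[:,:,::-1][105:265,275:385]; 
b=read_camera('scene')[:,:,::-1][165:320,260:370]
f=lambda i:cv2.resize(np.ascontiguousarray(i),None,fx=3.6,fy=3.6,interpolation=cv2.INTER_CUBIC)
a=f(a);b=f(b);c=np.zeros((576,800,3),np.uint8);c[:a.shape[0],:396]=a;c[:b.shape[0],400:796]=b
cv2.imwrite('pics/c.png',c)
"
```

```text
(no output)
```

View pics/c.png

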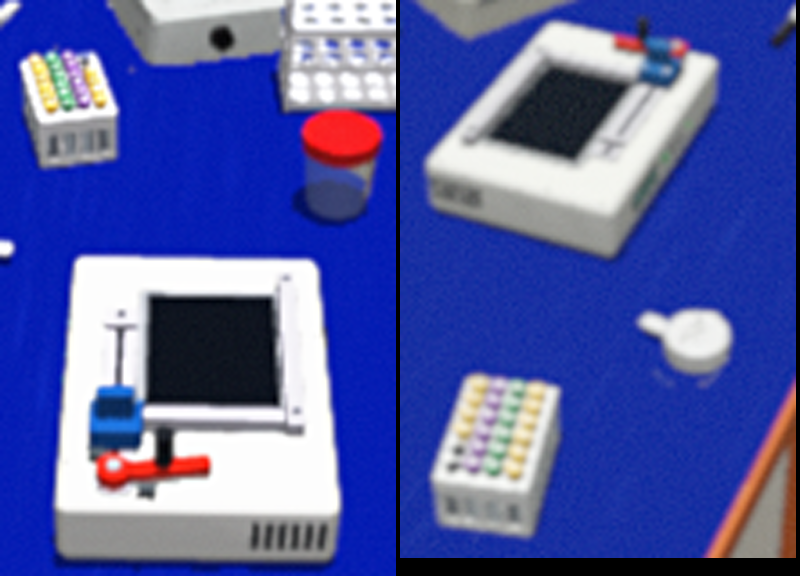

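```bash
cat > m.py <<'E'
from h import *
S=camera_model('side');C=camera_model('scene')
s=lambda x,y,z:at(S,275+x/3.6-.36,105+y/3.6-.36,z)
c=lambda x,y,z:at(C,260+(x-400)/3.6-.36,165+y/3.6-.36,z)
p=lambda n,v:print(n,np.round(v,4))
for n,q in dict(BL=(318,260),FL=(76,258),FR=(57,512),BR=(336,516)).items(): p('side '+n,s(*q,.055))
for n,q in dict(BR=(548,22),FR=(718,62),FL=(612,218),BL=(428,160)).items(): p('scene '+n,c(*q,.055))
for n,q in dict(fl=(287,276),fr=(297,430)).items(): p('fence '+n,s(*q,.067))
p('fin top',s(117,392,.095));p('pivot',s(113,467,.067));p('post top',s(163,430,.093));p('nose',s(209,464,.067))
for n,q in dict(a=(22,58),b=(103,52),c=(117,114),d=(36,118)).items(): p('rack side',s(*q,.046))
for n,q in dict(a=(467,376),b=(560,384),c=(534,490),d=(436,480)).items(): p('rack scene',c(*q,.046))
p('cup',s(342,135,.066)); p('cup',c(0,0,0))
p('tally',c(700,335,.021))
E
python3 m.py
```

```text
side BL [0.6267 0.0664 0.055 ]
side FL [0.4583 0.0588 0.055 ]
side FR [ 0.4684 -0.1813  0.055 ]
side BR [ 0.6319 -0.1753  0.055 ]
scene BR [ 0.6322 -0.1639  0.055 ]
scene FR [ 0.4605 -0.1671  0.055 ]
scene FL [0.4513 0.0712 0.055 ]
scene BL [0.6205 0.0678 0.055 ]
fence fl [0.6041 0.0324 0.067 ]
fence fr [ 0.609  -0.1167  0.067 ]
fin top [ 0.4998 -0.1191  0.095 ]
pivot [ 0.4996 -0.1544  0.067 ]
post top [ 0.5287 -0.148   0.093 ]
nose [ 0.5564 -0.1487  0.067 ]
rack side [0.389  0.3333 0.046 ]
rack side [0.4551 0.3468 0.046 ]
rack side [0.4732 0.2547 0.046 ]
rack side [0.4101 0.2452 0.046 ]
rack scene [0.4725 0.2565 0.046 ]
rack scene [0.4111 0.236  0.046 ]
rack scene [0.3839 0.3234 0.046 ]
rack scene [0.444  0.3429 0.046 ]
cup [0.6471 0.206  0.066 ]
cup [ 1.2237 -0.04    0.    ]
tally [0.3525 0.1282 0.021 ]
```

```bash
cat >> h.py <<'E'
from scipy.spatial.transform import Rotation as Ro
import math
def pose():
    s=read_state();R=Ro.from_rotvec(s['orientation']).as_matrix()
    return np.array(s['tool_pos']),math.atan2(R[1,0],R[0,0]),R
def plan(target,ang,step=.045,start=None):
    p,a,_=pose()
    if start: p,a=np.array(start[:3]),start[3]
    target=np.array(target);d=target-p;da=(ang-a+math.pi)%(2*math.pi)-math.pi
    n=max(1,math.ceil(max(np.linalg.norm(d)/step,abs(da)/.17)))
    print('n',n,'from',p.round(4),round(a,4))
    for i in range(n):
        t=a+da*i/n;w=d/n;c,s=math.cos(t),math.sin(t)
        print('{"dx":%.4f,"dy":%.4f,"dz":%.4f,"yaw":%.4f}'%(c*w[0]+s*w[1],s*w[0]-c*w[1],-w[2],-da/n))
E
python3 -c "
from h import *
plan([.45,-.11,.20],.036,.058);print(pose()[2].round(3))"
```

```text
n 9 from [ 0.224  -0.5562  0.218 ] 0.3828
{"dx":0.0418,"dy":-0.0366,"dz":0.0020,"yaw":0.0385}
{"dx":0.0404,"dy":-0.0382,"dz":0.0020,"yaw":0.0385}
{"dx":0.0389,"dy":-0.0397,"dz":0.0020,"yaw":0.0385}
{"dx":0.0373,"dy":-0.0412,"dz":0.0020,"yaw":0.0385}
{"dx":0.0357,"dy":-0.0426,"dz":0.0020,"yaw":0.0385}
{"dx":0.0340,"dy":-0.0439,"dz":0.0020,"yaw":0.0385}
{"dx":0.0323,"dy":-0.0452,"dz":0.0020,"yaw":0.0385}
{"dx":0.0305,"dy":-0.0464,"dz":0.0020,"yaw":0.0385}
{"dx":0.0287,"dy":-0.0476,"dz":0.0020,"yaw":0.0385}
[[ 0.928  0.373 -0.   ]
 [ 0.373 -0.928  0.001]
 [ 0.    -0.001 -1.   ]]
```

>>> carry_out(
  moves=[
    {"dx": 0.042,"dy": -0.036,"dz": 0.002,"yaw": 0.043,"jaw": 0.04},
    {"dx": 0.041,"dy": -0.038,"dz": 0.002,"yaw": 0.043},
    {"dx": 0.039,"dy": -0.04,"dz": 0.002,"yaw": 0.043},
    {"dx": 0.037,"dy": -0.041,"dz": 0.002,"yaw": 0.043},
    {"dx": 0.036,"dy": -0.043,"dz": 0.002,"yaw": 0.043},
    {"dx": 0.034,"dy": -0.044,"dz": 0.002,"yaw": 0.043},
    {"dx": 0.032,"dy": -0.045,"dz": 0.002,"yaw": 0.043},
    {"dx": 0.03,"dy": -0.046,"dz": 0.002,"yaw": 0.043},
  ],
)

```text
invalid input at $.moves[1]: expected keys jaw, dx, dy, dz, yaw
```

>>> carry_out(
  moves=[
    {"dx": 0.029,"dy": -0.048,"dz": 0.002},
    {"dx": 0},
  ],
)

```text
invalid input at $.moves[0]: expected keys jaw, dx, dy, dz, yaw
```

```bash
python3 -c "
from h import *
print(pose())
import pickle;pickle.dump(camera_model('wrist'),open('w1.pkl','wb'))
snap('wrist','d.png',None,1.25)"
```

```text
(array([ 0.22402233, -0.55622541,  0.21797694]), 0.3827662382438977, array([[ 9.27635025e-01,  3.73487819e-01, -3.31930317e-04],
       [ 3.73487953e-01, -9.27634379e-01,  1.09894076e-03],
       [ 1.02531013e-04, -1.14338791e-03, -9.99999341e-01]]))
```

View pics/d.png

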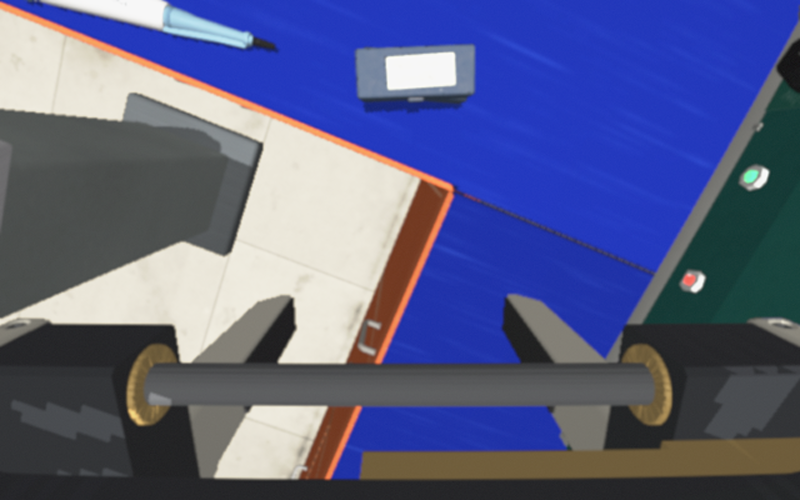

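That move was refused (every key is needed in every row), so the picture shows only the start pose: fingertips at about (290,300) and (510,300), with free view above row 300. I'll send it again with full rows.

>>> carry_out(
  moves=[
    {"dx": 0.042,"dy": -0.036,"dz": 0.002,"yaw": 0.043,"jaw": 0.04},
    {"dx": 0.041,"dy": -0.038,"dz": 0.002,"yaw": 0.043,"jaw": 0.04},
    {"dx": 0.039,"dy": -0.04,"dz": 0.002,"yaw": 0.043,"jaw": 0.04},
    {"dx": 0.037,"dy": -0.041,"dz": 0.002,"yaw": 0.043,"jaw": 0.04},
    {"dx": 0.036,"dy": -0.043,"dz": 0.002,"yaw": 0.043,"jaw": 0.04},
    {"dx": 0.034,"dy": -0.044,"dz": 0.002,"yaw": 0.043,"jaw": 0.04},
    {"dx": 0.032,"dy": -0.045,"dz": 0.002,"yaw": 0.043,"jaw": 0.04},
    {"dx": 0.03,"dy": -0.046,"dz": 0.002,"yaw": 0.043,"jaw": 0.04},
  ],
)

```text
t: 1.25
tool_pos: [0.432, -0.1621, 0.2028]
orientation: [3.141, 0.059, 0.001]
force: [0.2, -0.4, 0.0]
opening: 0.0401
gripper_force: 0.0
```

>>> carry_out(
  moves=[
    {"dx": 0.024,"dy": -0.046,"dz": 0.002,"yaw": 0,"jaw": 0.04},
    {"dx": 0,"dy": 0,"dz": 0,"yaw": 0,"jaw": 0.04},
    {"dx": 0,"dy": 0,"dz": 0,"yaw": 0,"jaw": 0.04},
  ],
)

```text
t: 1.62
tool_pos: [0.4534, -0.1172, 0.2006]
orientation: [3.141, 0.062, -0.001]
force: [-0.4, -0.6, 0.1]
opening: 0.04
gripper_force: 0.0
```

```bash
python3 -c "
from h import *
print(pose())
import pickle;pickle.dump(camera_model('wrist'),open('w1.pkl','wb'))
snap('wrist','e.png',None,1.25)"
```

```text
(array([ 0.45341463, -0.1171697 ,  0.20057671]), 0.03975536532369559, array([[ 9.99209776e-01,  3.97450636e-02, -3.91703234e-04],
       [ 3.97448907e-02, -9.99209763e-01, -4.39831750e-04],
       [-4.08874836e-04,  4.23915982e-04, -9.99999827e-01]]))
```

View pics/e.png

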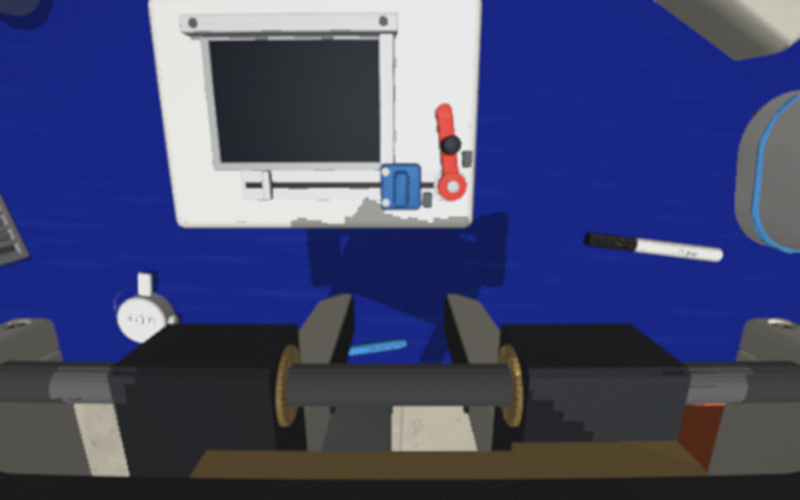

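The wrist picture shows the reader with its fence front edge from (183,34) to (397,33), blue fin at (401,187), pivot at (453,186), post top at (451,144) and nose at (444,107). The tally is at (143,317) and the marker at (655,247).

```bash
python3 -c "
from h import *
import pickle
m=pickle.load(open('w1.pkl','rb'))
w=lambda x,y,z:at(m,x/1.25-.1,y/1.25-.1,z)
P=lambda n,v:print(n,v.round(4))
L=w(183,34,.067);Rr=w(397,33,.067);P('fenceL',L);P('fenceR',Rr);print(np.linalg.norm(L-Rr))
piv=w(453,186,.067);post=w(451,144,.093);P('piv',piv);P('post',post);P('nose',w(444,104,.067))
P('fin',w(401,187,.095))
h=[w(381,164,.075),w(421,164,.075),w(421,210,.075),w(381,210,.075)]
P('head',np.mean(h,0));print(np.linalg.norm(h[0]-h[1]),np.linalg.norm(h[0]-h[3]))
g=[w(*q,.055) for q in [(207,39),(380,38),(380,163),(219,164)]]
for q in g:P('glass',q)
yaw=math.atan2(-(L-Rr)[0],(L-Rr)[1]);print('yaw',yaw,math.atan2(-(g[3]-g[2])[0],(g[3]-g[2])[1]))
for yaw in (yaw,.036):
  ax=np.array([math.cos(yaw),math.sin(yaw),0]);ay=np.array([-ax[1],ax[0],0])
  seat=(L-55e-3*ay+Rr+95e-3*ay)/2-.031*ax;P('seat',seat)
  for n,v in dict(piv=piv,post=post,head=np.mean(h,0)).items(): print(n,(v-seat)@ax,(v-seat)@ay)
"
```

```text
fenceL [0.5964 0.0372 0.067 ]
fenceR [ 0.6018 -0.1099  0.067 ]
0.14722951956051838
piv [ 0.4998 -0.1556  0.067 ]
post [ 0.5294 -0.1486  0.093 ]
nose [ 0.5571 -0.145   0.067 ]
fin [ 0.5    -0.1166  0.095 ]
head [ 0.498  -0.1168  0.075 ]
0.028615089347732825 0.033083780070082724
glass [0.5964 0.0261 0.055 ]
glass [ 0.6011 -0.0978  0.055 ]
glass [ 0.514  -0.1003  0.055 ]
glass [0.5087 0.0233 0.055 ]
yaw 0.03655508827253472 0.042610842221656856
seat [ 0.5674 -0.0175  0.067 ]
piv -0.07257199693336996 -0.13555153830245012
post -0.04268405223805524 -0.12968369096599727
head -0.07295427114620365 -0.09674698447601443
seat [ 0.5674 -0.0175  0.067 ]
piv -0.07250783967642269 -0.13560901209831613
post -0.042623156758763506 -0.12972457521913403
head -0.07291165378200647 -0.0968046764460894
```

>>> carry_out(
  moves=[
    {"dx": 0.0456,"dy": 0.0014,"dz": 0.02,"yaw": 0,"jaw": 0.032},
    {"dx": 0,"dy": 0,"dz": 0.045,"yaw": 0,"jaw": 0.032},
    {"dx": 0,"dy": 0,"dz": 0.04,"yaw": 0,"jaw": 0.032},
    {"dx": 0,"dy": 0,"dz": 0.017,"yaw": 0,"jaw": 0.032},
    {"dx": 0,"dy": 0,"dz": 0,"yaw": 0,"jaw": 0.032},
    {"dx": 0,"dy": 0,"dz": 0,"yaw": 0,"jaw": 0.0},
    {"dx": 0,"dy": 0,"dz": 0,"yaw": 0,"jaw": 0.0},
    {"dx": 0,"dy": 0,"dz": 0,"yaw": 0,"jaw": 0.0},
  ],
  grip_force=15,
)

```text
t: 2.68
tool_pos: [0.5003, -0.1168, 0.0801]
orientation: [3.14, 0.061, 0.004]
force: [-1.3, 0.7, 4.2]
opening: 0.01
gripper_force: 15.0
```

>>> carry_out(
  moves=[
    {"dx": 0,"dy": -0.012,"dz": -0.001,"yaw": 0,"jaw": 0.0},
    {"dx": 0,"dy": -0.012,"dz": 0,"yaw": 0,"jaw": 0.0},
    {"dx": 0,"dy": -0.01,"dz": 0,"yaw": 0,"jaw": 0.0},
    {"dx": 0,"dy": -0.005,"dz": 0,"yaw": 0,"jaw": 0.0},
    {"dx": 0,"dy": 0,"dz": 0,"yaw": 0,"jaw": 0.0},
  ],
)

```text
t: 3.3
tool_pos: [0.4987, -0.0793, 0.0803]
orientation: [3.136, 0.062, 0.004]
force: [4.7, -13.7, -4.4]
opening: 0.0097
gripper_force: 15.0
```

>>> carry_out(
  moves=[
    {"dx": 0,"dy": -0.001,"dz": 0,"yaw": 0,"jaw": 0.0},
    {"dx": 0,"dy": 0,"dz": 0,"yaw": 0,"jaw": 0.0},
  ],
)

```text
t: 3.55
tool_pos: [0.4987, -0.0793, 0.0802]
orientation: [3.135, 0.061, 0.004]
force: [6.0, -16.6, -4.6]
opening: 0.01
gripper_force: 15.0
```

>>> carry_out(
  moves=[
    {"dx": 0,"dy": 0,"dz": 0,"yaw": 0,"jaw": 0.03},
    {"dx": 0,"dy": 0,"dz": 0,"yaw": 0,"jaw": 0.03},
    {"dx": 0,"dy": 0,"dz": -0.03,"yaw": 0,"jaw": 0.03},
    {"dx": 0,"dy": 0,"dz": -0.03,"yaw": 0,"jaw": 0.03},
    {"dx": 0,"dy": 0,"dz": 0,"yaw": 0,"jaw": 0.03},
  ],
)

```text
t: 4.18
tool_pos: [0.4993, -0.0763, 0.1422]
orientation: [3.14, 0.062, 0.007]
force: [0.3, 0.1, 0.5]
opening: 0.03
gripper_force: 0.0
```

```bash
python3 -c "
from h import *
plan([.5294,-.1486,.14],.188);p,a,_=pose()
print(read_state()['force'])
import cv2
im=read_camera('side')[:,:,::-1][160:265,285:385];cv2.imwrite('pics/f.png',cv2.resize(np.ascontiguousarray(im),None,fx=5,fy=5,interpolation=cv2.INTER_CUBIC))"
```

```text
n 2 from [ 0.4993 -0.0763  0.1422] 0.0394
{"dx":0.0136,"dy":0.0367,"dz":0.0011,"yaw":-0.0743}
{"dx":0.0109,"dy":0.0376,"dz":0.0011,"yaw":-0.0743}
[0.34050177 0.06710119 0.53207873]
```

View pics/f.png

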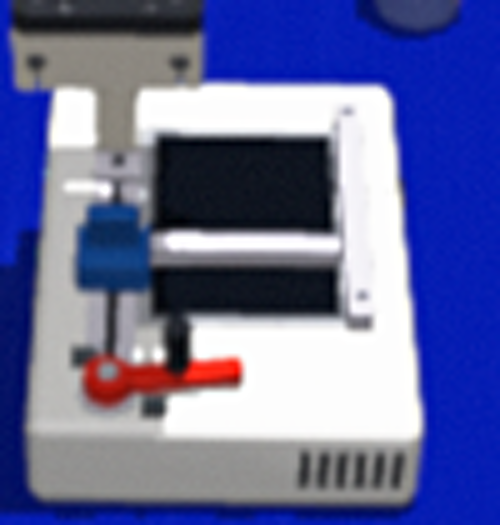

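The side crop shows the blue head at the inner end (115,250), with the blade across the glass at row 245, so the guide is home. The red arm is still open, its post at (177,340).

>>> carry_out(
  moves=[
    {"dx": 0.0136,"dy": 0.0367,"dz": 0.001,"yaw": -0.074,"jaw": 0.03},
    {"dx": 0.0109,"dy": 0.0376,"dz": 0.001,"yaw": -0.074,"jaw": 0.03},
    {"dx": 0,"dy": 0,"dz": 0.035,"yaw": 0,"jaw": 0.03},
    {"dx": 0,"dy": 0,"dz": 0.034,"yaw": 0,"jaw": 0.03},
    {"dx": 0,"dy": 0,"dz": 0,"yaw": 0,"jaw": 0.03},
    {"dx": 0,"dy": 0,"dz": 0,"yaw": 0,"jaw": 0.0},
    {"dx": 0,"dy": 0,"dz": 0,"yaw": 0,"jaw": 0.0},
    {"dx": 0,"dy": 0,"dz": 0,"yaw": 0,"jaw": 0.0},
  ],
  grip_force=12,
)

```text
t: 5.22
tool_pos: [0.5291, -0.1492, 0.0703]
orientation: [3.126, 0.293, 0.004]
force: [1.1, -0.7, 2.4]
opening: 0.0122
gripper_force: 12.0
```

```bash
python3 -c "
from h import *
p,a,_=pose();print(p,a,read_state()['opening'])
yaw=.038;piv=np.array([.4995,-.1556])
# pivot from seat/rail estimate
th=math.atan2(p[1]-piv[1],p[0]-piv[0]);r=np.hypot(*(p[:2]-piv));print('arm',th-yaw,r)
n=10;end=yaw+1.67;ts=np.linspace(th,end,n+1);rot=np.diff(ts)[0]
cur=p[:2].copy();ang=a
for i in range(n):
    q=piv+.030*np.array([math.cos(ts[i+1]),math.sin(ts[i+1])]);w=q-cur;c,s=math.cos(ang),math.sin(ang)
    print('%.4f %.4f yaw %.4f'%(c*w[0]+s*w[1],s*w[0]-c*w[1],-rot));cur=q;ang+=rot
"
```

```text
[ 0.52905803 -0.14924207  0.07033944] 0.18698902695721994 0.01223230762388449
arm 0.17387171556903006 0.030234098346641692
-0.0007 -0.0045 yaw -0.1496
-0.0004 -0.0045 yaw -0.1496
-0.0004 -0.0045 yaw -0.1496
-0.0004 -0.0045 yaw -0.1496
-0.0004 -0.0045 yaw -0.1496
-0.0004 -0.0045 yaw -0.1496
-0.0004 -0.0045 yaw -0.1496
-0.0004 -0.0045 yaw -0.1496
-0.0004 -0.0045 yaw -0.1496
-0.0004 -0.0045 yaw -0.1496
```

>>> carry_out(
  moves=[
    {"dx": -0.0005,"dy": -0.0045,"dz": 0,"yaw": -0.15,"jaw": 0},
    {"dx": -0.0004,"dy": -0.0045,"dz": 0,"yaw": -0.15,"jaw": 0},
    {"dx": -0.0004,"dy": -0.0045,"dz": 0,"yaw": -0.15,"jaw": 0},
    {"dx": -0.0004,"dy": -0.0045,"dz": 0,"yaw": -0.15,"jaw": 0},
    {"dx": -0.0004,"dy": -0.0045,"dz": 0,"yaw": -0.15,"jaw": 0},
    {"dx": -0.0004,"dy": -0.0045,"dz": 0,"yaw": -0.15,"jaw": 0},
    {"dx": -0.0004,"dy": -0.0045,"dz": 0,"yaw": -0.15,"jaw": 0},
    {"dx": -0.0004,"dy": -0.0045,"dz": 0,"yaw": -0.15,"jaw": 0},
  ],
)

```text
t: 6.22
tool_pos: [0.5049, -0.1255, 0.0703]
orientation: [2.408, 2.012, 0.004]
force: [3.3, -2.1, 0.3]
opening: 0.0125
gripper_force: 12.0
```

>>> carry_out(
  moves=[
    {"dx": -0.0004,"dy": -0.0045,"dz": 0,"yaw": -0.15,"jaw": 0},
    {"dx": -0.0004,"dy": -0.0045,"dz": 0,"yaw": -0.13,"jaw": 0},
    {"dx": 0,"dy": 0,"dz": 0,"yaw": 0,"jaw": 0},
  ],
)

```text
t: 6.6
tool_pos: [0.4962, -0.1253, 0.0703]
orientation: [2.107, 2.324, 0.004]
force: [6.0, 0.3, -0.6]
opening: 0.0128
gripper_force: 12.0
```

```bash
python3 -c "
from h import *
p,a,_=pose();print(p,a);d=p[:2]-[.4995,-.1556];print(math.atan2(d[1],d[0])-.038,np.hypot(*d))"
```

```text
[ 0.49619251 -0.12526953  0.0703492 ] 1.668800021454018
1.6414156048623287 0.03051027399749572
```

>>> carry_out(
  moves=[
    {"dx": 0,"dy": 0,"dz": 0,"yaw": 0,"jaw": 0.03},
    {"dx": 0,"dy": 0,"dz": 0,"yaw": 0,"jaw": 0.03},
    {"dx": 0,"dy": 0,"dz": -0.05,"yaw": 0,"jaw": 0.03},
    {"dx": 0,"dy": 0,"dz": -0.05,"yaw": 0,"jaw": 0.09},
    {"dx": 0.01,"dy": 0,"dz": -0.04,"yaw": 0,"jaw": 0.09},
  ],
)

```text
t: 7.22
tool_pos: [0.4933, -0.1154, 0.2108]
orientation: [2.113, 2.324, 0.0]
force: [-0.2, -0.0, 0.2]
opening: 0.0458
gripper_force: 0.0
```

```bash
python3 -c "
from h import *
plan([.44,.195,.21],1.75,.055)"
```

```text
n 6 from [ 0.4933 -0.1154  0.2108] 1.6659
{"dx":0.0523,"dy":-0.0039,"dz":0.0001,"yaw":-0.0140}
{"dx":0.0524,"dy":-0.0032,"dz":0.0001,"yaw":-0.0140}
{"dx":0.0524,"dy":-0.0025,"dz":0.0001,"yaw":-0.0140}
{"dx":0.0525,"dy":-0.0017,"dz":0.0001,"yaw":-0.0140}
{"dx":0.0525,"dy":-0.0010,"dz":0.0001,"yaw":-0.0140}
{"dx":0.0525,"dy":-0.0003,"dz":0.0001,"yaw":-0.0140}
```

>>> carry_out(
  moves=[
    {"dx": 0.0523,"dy": -0.003,"dz": 0,"yaw": -0.014,"jaw": 0.09},
    {"dx": 0.0523,"dy": -0.003,"dz": 0,"yaw": -0.014,"jaw": 0.09},
    {"dx": 0.0523,"dy": -0.002,"dz": 0,"yaw": -0.014,"jaw": 0.09},
    {"dx": 0.0523,"dy": -0.002,"dz": 0,"yaw": -0.014,"jaw": 0.09},
    {"dx": 0.0523,"dy": -0.001,"dz": 0,"yaw": -0.014,"jaw": 0.09},
    {"dx": 0.04,"dy": -0.001,"dz": 0,"yaw": -0.014,"jaw": 0.09},
    {"dx": 0,"dy": 0,"dz": 0,"yaw": 0,"jaw": 0.09},
    {"dx": 0,"dy": 0,"dz": 0,"yaw": 0,"jaw": 0.09},
  ],
)

```text
t: 8.22
tool_pos: [0.4424, 0.1819, 0.2085]
orientation: [2.012, 2.412, -0.001]
force: [0.1, -0.0, 0.6]
opening: 0.0902
gripper_force: 0.0
```

```bash
python3 -c "
from h import *
print(pose()[:2])
import pickle;pickle.dump(camera_model('wrist'),open('w2.pkl','wb'))
snap('wrist','g.png',None,1.25)"
```

```text
(array([0.44235104, 0.18194451, 0.20848018]), 1.7511461781354822)
```

View pics/g.png

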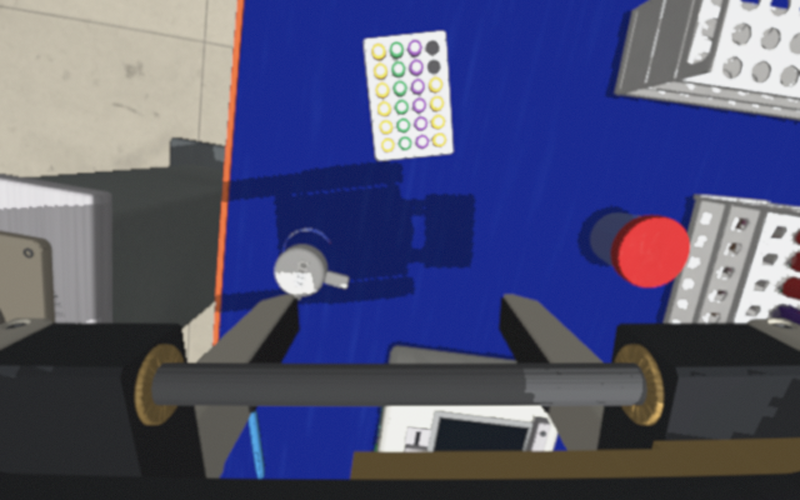

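The rack's top face has corners at (363,40), (445,31), (453,153) and (377,161). The tally is at (302,268) and the cup at (651,250).

```bash
python3 -c "
from h import *
import pickle
m=pickle.load(open('w2.pkl','rb'))
c=[at(m,x/1.25-.1,y/1.25-.1,.046) for x,y in [(363,40),(445,31),(453,153),(377,161)]]
for q in c:print(q.round(4))
print([round(np.linalg.norm(c[i]-c[i-1]),4) for i in range(4)])
y=(c[0]+c[1]-c[2]-c[3]);x=(c[1]+c[2]-c[0]-c[3]);ctr=np.mean(c,0)
print('ctr',ctr,'yaw',math.atan2(-y[0],y[1]),math.atan2(x[1],x[0]))
a=math.atan2(-y[0],y[1])
plan([ctr[0],ctr[1],.12],a+math.pi/2,.055)
"
```

```text
[0.3888 0.3258 0.046 ]
[0.4482 0.3429 0.046 ]
[0.4728 0.2571 0.046 ]
[0.414 0.24  0.046]
[np.float64(0.0895), np.float64(0.0618), np.float64(0.0893), np.float64(0.0613)]
ctr [0.43094826 0.2914516  0.046     ] yaw 0.28220366044366824 0.28183094057468794
n 3 from [0.4425 0.1815 0.2085] 1.7501
{"dx":0.0367,"dy":0.0027,"dz":0.0295,"yaw":-0.0343}
{"dx":0.0366,"dy":0.0040,"dz":0.0295,"yaw":-0.0343}
{"dx":0.0365,"dy":0.0053,"dz":0.0295,"yaw":-0.0343}
```

>>> carry_out(
  moves=[
    {"dx": 0.0367,"dy": 0.0027,"dz": 0.029,"yaw": -0.034,"jaw": 0.092},
    {"dx": 0.0366,"dy": 0.004,"dz": 0.029,"yaw": -0.034,"jaw": 0.092},
    {"dx": 0.0365,"dy": 0.0053,"dz": 0.029,"yaw": -0.034,"jaw": 0.092},
    {"dx": 0,"dy": 0,"dz": 0,"yaw": 0,"jaw": 0.092},
    {"dx": 0,"dy": 0,"dz": 0.045,"yaw": 0,"jaw": 0.092},
    {"dx": 0,"dy": 0,"dz": 0.036,"yaw": 0,"jaw": 0.092},
    {"dx": 0,"dy": 0,"dz": 0.02,"yaw": 0,"jaw": 0.092},
    {"dx": 0,"dy": 0,"dz": 0,"yaw": 0,"jaw": 0.092},
  ],
)

```text
t: 9.28
tool_pos: [0.4305, 0.2902, 0.0197]
orientation: [-1.889, -2.509, 0.004]
force: [-0.2, -0.1, -0.0]
opening: 0.0919
gripper_force: 0.0
```

>>> carry_out(
  moves=[
    {"dx": 0,"dy": 0,"dz": 0,"yaw": 0,"jaw": 0.03},
    {"dx": 0,"dy": 0,"dz": 0,"yaw": 0,"jaw": 0.03},
    {"dx": 0,"dy": 0,"dz": 0,"yaw": 0,"jaw": 0.03},
    {"dx": 0,"dy": 0,"dz": 0,"yaw": 0,"jaw": 0.03},
  ],
  grip_force=30,
)

```text
t: 9.78
tool_pos: [0.4313, 0.2926, 0.0214]
orientation: [1.887, 2.511, 0.002]
force: [-0.6, -0.4, 4.0]
opening: 0.0617
gripper_force: 30.0
```

>>> carry_out(
  moves=[
    {"dx": 0,"dy": 0,"dz": -0.02,"yaw": 0,"jaw": 0.03},
    {"dx": 0,"dy": 0,"dz": -0.04,"yaw": 0,"jaw": 0.03},
    {"dx": 0,"dy": 0,"dz": -0.04,"yaw": 0,"jaw": 0.03},
    {"dx": 0,"dy": 0,"dz": -0.025,"yaw": 0,"jaw": 0.03},
    {"dx": 0,"dy": 0,"dz": 0,"yaw": 0,"jaw": 0.03},
  ],
)

```text
t: 10.4
tool_pos: [0.4321, 0.2931, 0.1477]
orientation: [1.886, 2.51, 0.006]
force: [0.3, 0.4, -2.8]
opening: 0.0616
gripper_force: 30.0
```

```bash
python3 -c "
from h import *
print(read_state()['force'])
plan([.561,-.0097,.14],1.609,.045)"
```

```text
[ 0.26467292  0.35513502 -2.79077016]
n 8 from [0.4321 0.2931 0.1477] 1.853
{"dx":-0.0408,"dy":0.0049,"dz":0.0010,"yaw":0.0305}
{"dx":-0.0407,"dy":0.0062,"dz":0.0010,"yaw":0.0305}
{"dx":-0.0405,"dy":0.0074,"dz":0.0010,"yaw":0.0305}
{"dx":-0.0402,"dy":0.0086,"dz":0.0010,"yaw":0.0305}
{"dx":-0.0399,"dy":0.0099,"dz":0.0010,"yaw":0.0305}
{"dx":-0.0396,"dy":0.0111,"dz":0.0010,"yaw":0.0305}
{"dx":-0.0393,"dy":0.0123,"dz":0.0010,"yaw":0.0305}
{"dx":-0.0389,"dy":0.0135,"dz":0.0010,"yaw":0.0305}
```

>>> carry_out(
  moves=[
    {"dx": -0.0408,"dy": 0.0049,"dz": 0.001,"yaw": 0.0305,"jaw": 0.03},
    {"dx": -0.0407,"dy": 0.0062,"dz": 0.001,"yaw": 0.0305,"jaw": 0.03},
    {"dx": -0.0405,"dy": 0.0074,"dz": 0.001,"yaw": 0.0305,"jaw": 0.03},
    {"dx": -0.0402,"dy": 0.0086,"dz": 0.001,"yaw": 0.0305,"jaw": 0.03},
    {"dx": -0.0399,"dy": 0.0099,"dz": 0.001,"yaw": 0.0305,"jaw": 0.03},
    {"dx": -0.0396,"dy": 0.0111,"dz": 0.001,"yaw": 0.0305,"jaw": 0.03},
    {"dx": -0.0393,"dy": 0.0123,"dz": 0.001,"yaw": 0.0305,"jaw": 0.03},
    {"dx": -0.0389,"dy": 0.0135,"dz": 0.001,"yaw": 0.0305,"jaw": 0.03},
  ],
)

```text
t: 11.4
tool_pos: [0.5587, -0.0116, 0.135]
orientation: [-2.178, -2.26, 0.003]
force: [0.0, 1.1, -2.5]
opening: 0.062
gripper_force: 30.0
```

>>> carry_out(
  moves=[
    {"dx": 0,"dy": 0,"dz": 0,"yaw": 0,"jaw": 0.03},
    {"dx": 0,"dy": 0,"dz": 0,"yaw": 0,"jaw": 0.03},
  ],
)

```text
t: 11.65
tool_pos: [0.5584, -0.0101, 0.1357]
orientation: [-2.177, -2.261, 0.002]
force: [0.1, -0.9, -1.9]
opening: 0.0617
gripper_force: 30.0
```

```bash
python3 -c "
from h import *
print(pose(),read_state()['force'])
import cv2
im=read_camera('side')[:,:,::-1][130:265,285:395];a=cv2.resize(np.ascontiguousarray(im),None,fx=4.2,fy=4.2,interpolation=cv2.INTER_CUBIC)
cv2.imwrite('pics/i.png',a)"
```

```text
(array([ 0.55844702, -0.01008342,  0.13574671]), 1.6086191006380652, array([[-3.78137409e-02,  9.99280293e-01, -3.00284240e-03],
       [ 9.99284393e-01,  3.78162833e-02,  7.94403651e-04],
       [ 9.07388252e-04, -2.97065417e-03, -9.99995176e-01]])) [ 0.08724081 -0.91189896 -1.85432784]
```

View pics/i.png

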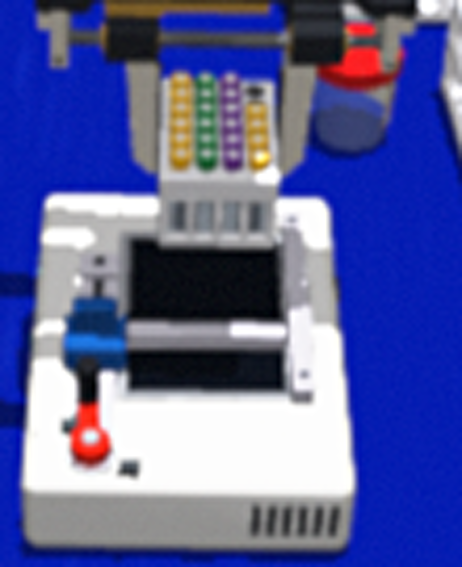

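The side crop shows the lock arm along the rail behind the head (pivot at (90,437), arm running up to the head), with the rack held level above the glass at (218,160). Next I'll lower it.

>>> carry_out(
  moves=[
    {"dx": 0,"dy": 0,"dz": 0.025,"yaw": 0,"jaw": 0.03},
    {"dx": 0,"dy": 0,"dz": 0.02,"yaw": 0,"jaw": 0.03},
    {"dx": 0,"dy": 0,"dz": 0.01,"yaw": 0,"jaw": 0.03},
    {"dx": 0,"dy": 0,"dz": 0.003,"yaw": 0,"jaw": 0.03},
    {"dx": 0,"dy": 0,"dz": 0.001,"yaw": 0,"jaw": 0.03},
    {"dx": 0,"dy": 0,"dz": 0,"yaw": 0,"jaw": 0.03},
  ],
)

```text
t: 12.45
tool_pos: [0.5602, -0.0106, 0.0794]
orientation: [2.178, 2.263, 0.001]
force: [0.4, -0.9, -2.6]
opening: 0.062
gripper_force: 30.0
```

>>> carry_out(
  moves=[
    {"dx": 0,"dy": 0,"dz": 0.002,"yaw": 0,"jaw": 0.03},
    {"dx": 0,"dy": 0,"dz": 0.0015,"yaw": 0,"jaw": 0.03},
    {"dx": 0,"dy": 0,"dz": 0,"yaw": 0,"jaw": 0.03},
  ],
)

```text
t: 12.82
tool_pos: [0.5606, -0.0107, 0.0764]
orientation: [2.178, 2.262, 0.002]
force: [-0.6, -0.2, 5.9]
opening: 0.0616
gripper_force: 30.0
```

>>> carry_out(
  moves=[
    {"dx": 0,"dy": 0.003,"dz": 0,"yaw": 0,"jaw": 0.03},
    {"dx": 0,"dy": 0.003,"dz": 0,"yaw": 0,"jaw": 0.03},
    {"dx": 0,"dy": 0.002,"dz": 0,"yaw": 0,"jaw": 0.03},
    {"dx": 0,"dy": 0,"dz": 0,"yaw": 0,"jaw": 0.03},
  ],
)

```text
t: 13.32
tool_pos: [0.568, -0.0104, 0.0764]
orientation: [2.178, 2.263, 0.0]
force: [-5.9, -0.9, 8.2]
opening: 0.0616
gripper_force: 30.0
```

>>> carry_out(
  moves=[
    {"dx": -0.003,"dy": 0.001,"dz": 0,"yaw": 0,"jaw": 0.03},
    {"dx": -0.003,"dy": 0,"dz": 0,"yaw": 0,"jaw": 0.03},
    {"dx": -0.001,"dy": 0,"dz": 0,"yaw": 0,"jaw": 0.03},
    {"dx": 0,"dy": 0,"dz": 0,"yaw": 0,"jaw": 0.03},
  ],
)

```text
t: 13.82
tool_pos: [0.5683, -0.0165, 0.0764]
orientation: [-2.177, -2.263, 0.0]
force: [-9.3, 3.3, 12.1]
opening: 0.062
gripper_force: 30.0
```

>>> carry_out(
  moves=[
    {"dx": -0.001,"dy": 0,"dz": -0.0005,"yaw": 0,"jaw": 0.03},
    {"dx": -0.001,"dy": 0,"dz": 0,"yaw": 0,"jaw": 0.03},
    {"dx": 0,"dy": 0,"dz": 0,"yaw": 0,"jaw": 0.03},
  ],
)

```text
t: 14.2
tool_pos: [0.5684, -0.0179, 0.0764]
orientation: [-2.177, -2.262, -0.001]
force: [-7.9, 6.3, 9.5]
opening: 0.0618
gripper_force: 30.0
```

>>> carry_out(
  moves=[
    {"dx": -0.001,"dy": 0.0005,"dz": 0,"yaw": 0,"jaw": 0.03},
    {"dx": -0.001,"dy": 0,"dz": 0,"yaw": 0,"jaw": 0.03},
    {"dx": 0,"dy": 0,"dz": 0,"yaw": 0,"jaw": 0.03},
  ],
  grip_force=40,
)

```text
t: 14.58
tool_pos: [0.5684, -0.0182, 0.0764]
orientation: [-2.174, -2.261, -0.002]
force: [-10.9, 13.6, 12.7]
opening: 0.0617
gripper_force: 40.0
```

```bash
python3 -c "
from h import *
s=read_state();print(pose()[:2],s['force'],s['wrist_torque'])
im=read_camera('side')[:,:,::-1][130:265,285:395];a=cv2.resize(np.ascontiguousarray(im),None,fx=4.2,fy=4.2,interpolation=cv2.INTER_CUBIC)
cv2.imwrite('pics/j.png',a)"
```

```text
(array([ 0.56839257, -0.01824141,  0.07644503]), 1.609669942249939) [-10.85879243  13.55599184  12.69789875] [2.10015679 1.72479683 0.0387143 ]
```

View pics/j.png

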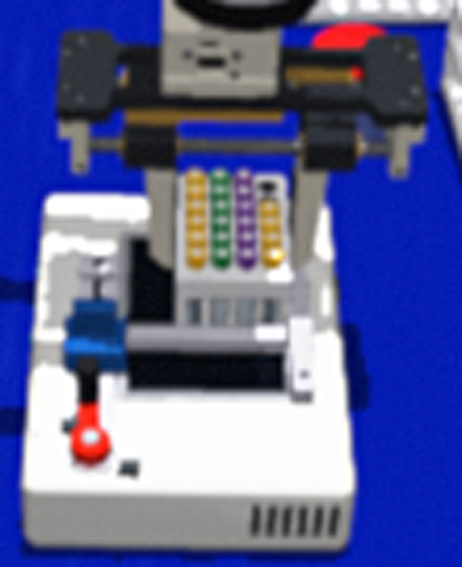

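The rack is in the corner: its right wall sits against the back fence and its near end against the blade, with the lock arm still in. The forces are steady, about 11 N on the back fence and 13 N on the side fence.

>>> carry_out(
  moves=[
    {"dx": 0,"dy": 0,"dz": 0,"yaw": 0,"jaw": 0.03},
    {"dx": 0,"dy": 0,"dz": 0,"yaw": 0,"jaw": 0.03},
    {"dx": 0,"dy": 0,"dz": 0,"yaw": 0,"jaw": 0.03},
  ],
)

```text
t: 15.0
tool_pos: [0.5684, -0.0182, 0.0764]
orientation: [-2.174, -2.261, -0.002]
force: [-11.9, 13.1, 12.8]
opening: 0.062
gripper_force: 40.0
```

```bash
python3 -c "
from h import *
s=read_state();print(s['force'],s['tool_pos']);print(close_job())"
```

```text
[-11.89726505  13.06911651  12.77622276] [ 0.56841231 -0.01823049  0.07644055]
the job is handed in; nothing more can be done
None
```

I handed the job in at about 15 s without a verdict shown: the guide is home, the lock arm is at about 1.64 rad, and the rack is still gripped and pressed into the corner with about 12 N on the back fence and 13 N on the side fence.

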